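# Uncover the calibration sphere

## Task

Take the black cap off the round metal pot that protects the calibration sphere: squeeze its two orange tabs together and, keeping them squeezed, turn the cap anticlockwise (seen from above) until you feel it come gently up against its stop, without straining it against the stop or the pot, then lift it straight off. Set it down upright in the middle of the yellow mat, without dropping it, and let go; leave the other things on the plate where they are.

Things in the scene. Friction and masses are not known exactly. Their poses are not given: they have to be found in the camera images.
- cap: Loose black round cap on the pot, 70 mm across, 150 to 225 g. Origin: centre of its flat underside, z up. Plate 10 mm thick; in its middle a black hub, 22 mm across, up to 34 mm. Two upright orange finger tabs stand at its +y and -y sides. Two steel lugs, 12 mm wide and 6 mm high, reach 41 mm out along +x and -x at the underside. In the pot its axes start along the pot's, within 2 degrees.
- tabs (a point): Point on the cap's axis midway between the two tabs, 40 mm above the cap's underside; axes as the cap's. The tabs are 24 mm wide (along x) and reach from 13 to 55 mm above the underside; flat outer faces 29 mm either side along y (58 mm over both). Each slides in at most 6.5 mm against a spring (12 N to start, 15 N at the end): 45 mm over both is fully squeezed.
- catch (a point): Tip of the orange catch at the foot of the +y tab (the -y tab has the same), 48 mm from the cap's axis, moving in and out with its tab. Catches are 14 mm wide, 13 to 18 mm above the underside: keep fingertips above 20 mm. Two yellow blocks beside each catch bar all turning unless both tabs are squeezed 5 mm or more; 30 degrees on, the catches are past them.
- pot: Fixed round aluminium pot, 96 mm across (base flange 116 mm), rim 62 mm high, holding a white 25 mm ball. Origin: centre of its underside, z up. The cap's underside rests on a ledge 50 mm above the origin. The yellow blocks on the rim reach 68 mm. The cap turns anticlockwise only.
- rim (a point): Centre of the pot's mouth, 62 mm above its underside. A dark keeper ring in the rim holds the lugs down save at two gaps, each ending at a sprung rubber stop. It is set anew each time: the cap touches the stops after 35 to 80 degrees, to be felt. Lugs rise only from 3 degrees before touch. Stops yield 5 degrees (0.1 rising to 0.5 N m), then are rigid. Cap on pot and ring: safe to 20 N in all.
- mat: Fixed yellow mat, 140 x 140 x 4 mm, flat on the plate. Origin: centre of its underside, z up; its top is 4 mm above that.
- ring_gauge: Loose steel ring, 50 mm across, 20 mm high, bystander. Origin: centre of its underside.
- vblock: Loose dark steel V-block, 50 x 40 x 40 mm, bystander. Origin: centre of its underside.
- gauge_block: Loose upright steel gauge block, 35 x 9 x 50 mm, bystander. Origin: centre of its underside.
- plug_gauge: Loose steel plug gauge standing upright, 36 mm across, 100 mm high, bystander. Origin: centre of its underside.
- cleaner: Loose blue bottle with orange cap, 60 mm across, 170 mm high, bystander. Origin: centre of its underside.
- flange: Loose aluminium flange, 90 mm across, 40 mm high, bystander. Origin: centre of its underside.
There are look-alikes about, which are no part of the job. What is shaped like the cap but blue or purple is not meant.

How it is judged:
By the outcome, as a careful person would: the job done as asked, in the order asked, and still so for the second after the job is handed in, with the robot touching nothing.
It also fails if it takes over 70 s, if anything falls off the work surface, if the arm or the gripper's body presses on something with over 40 N, if the wrist force passes 120 N, or if a joint passes its speed limit or range.

## Robot

A 6-joint arm with a two-finger parallel gripper is mounted at the origin on the work surface. World frame = base frame: x ahead of the robot, y to its left, z up, the work surface at z = 0. Lengths are in mm, angles in rad, forces in N, time in s.
With the tool pointing down it reaches from about 275 to 825 mm from the base axis. Payload 5.2 kg.
Tool frame: the origin (TCP) lies at the very end of the fingers, on their centre line; the grasp point (between the pads) lies 19 mm behind it; z points along the fingers, y is the direction in which the jaws open and shut (so a half turn about z gives the same grasp; the last joint's range is limited). The gripper opens to 93 mm and grips with 3 to 60 N. Pads are 15 mm wide; open, the fingers measure 128 mm over their backs; the gripper's body (75 mm by 188 mm) begins 65 mm behind the grasp point.
Start: joints at [0.976, 0.259, 1.535, -0, 1.348, -0.203], TCP at [209.998, 508.336, 218.653] pointing down, gripper open.
Joint ranges: [-3.14, 3.14], [-0.91, 2.08], [0.19, 2.58], [-1.22, 4.36], [0.22, 2.71], [-3.12, 3.12]. Speed limits (rad/s): [2.57, 2.57, 3.14, 3.14, 3.14, 3.14].

## Interface

Orientations are given as [roll, pitch, yaw] about the fixed x, y, z axes, in that order (R = Rz(yaw) Ry(pitch) Rx(roll)).
In Python, from bench import robot gives the robot as it stands. The module is installed in compiled form; this text tells all that it offers. Calls block until the motion is done:
- robot.move_ptp(position, orientation): joint-space move of the TCP to a pose.
- robot.move_linear(position, ori=None, speed=150, f_stop=None): straight line of the TCP; ori=None keeps the orientation; speed is the mean speed in mm/s. With f_stop (N) it stops when the force on the tool has changed by that much, and returns True; else False.
- robot.move_j(angles): joint-space move.
- robot.move_gripper(opening): opening from 0.0 (shut) to 1.0 (fully open); the grip force is fixed at half the most; returns when the fingers have stopped.
- robot.sleep(seconds).
- robot.inverse_kinematics(position, orientation): joint angles nearest the present ones, or None.
- robot.get_image(name): name is "scene" or "top"; returns a dict with "img" (420x560x3 uint8, blue, green, red), "fovy" (degrees; the focal length in pixels is half the picture's height over the tangent of half this angle, whatever the lens; pixels are square), "cx", "cy" (the principal point, pixels), "k1" (the pictures are not rectified: a ray, as slopes to the right and down, at radius r is drawn at 1 + k1 r^2 times it, then the intrinsics apply), "eye" and "orientation" of the camera in the world. Camera axes: x right, y down, z forward; pixel columns grow to the right and rows downward; lengths in mm; the calibration is good to about 2 mm. A picture is of the moment at which its call begins. There is no depth.
A pose or a line that the arm cannot do raises robot.MotionError and nothing moves.
- robot.hand_in(): hands the job in, once; it reports no verdict.
Readings, each from a call of its own:
- robot.current_t(): time.
- robot.current_qpos(): joint angles.
- robot.current_joint_vel(): joint speeds.
- robot.current_joint_efforts(): joint torques, N m.
- robot.current_tcp_pos(): TCP position.
- robot.current_eef_rot(): TCP orientation.
- robot.current_contact_force(): force on the tool from outside, world axes, zero at the start.
- robot.current_ft_torque(): the same for the moment, N m.
- robot.current_gripper_width(): opening from 0.0 (shut) to 1.0 (fully open).
Only numpy, scipy, OpenCV 4.12 (cv2) and the standard library are available. Lean on these libraries where they do the work, as an engineer would, in place of code of your own. Each camera call takes 0.05 s, during which the arm holds its last target. There are 200 camera calls.

## Working session

There is one attempt and no reset: what is moved stays moved. The work goes in short steps, each a Python script; the robot and the scene stay as the last script left them, time stands still between calls to the robot, and variables do not carry over. Pictures are saved under pics/ and viewed, about 8 in all and at most 12, crops included, and the job is handed in when it is done.

```bash
mkdir -p pics; cat > h.py <<'E'
import numpy as np, cv2
from scipy.spatial.transform import Rotation as R
from bench import robot
def K(c):
    f=c["img"].shape[0]/2/np.tan(np.radians(c["fovy"])/2); return f
def rot(c):
    o=np.array(c["orientation"],float); return o if o.shape==(3,3) else R.from_euler('xyz',o).as_matrix()
def ray(c,u,v):
    f=K(c); d=np.array([(u-c["cx"])/f,(v-c["cy"])/f]); s=d.copy()
    for _ in range(30): s=d/(1+c["k1"]*(s@s))
    return rot(c)@np.array([s[0],s[1],1.])
def onz(c,u,v,z):
    d=ray(c,u,v); e=np.array(c["eye"],float); return e+d*(z-e[2])/d[2]
def proj(c,p):
    q=rot(c).T@(np.array(p,float)-np.array(c["eye"])); s=q[:2]/q[2]; s=s*(1+c["k1"]*(s@s)); f=K(c)
    return np.array([c["cx"]+f*s[0],c["cy"]+f*s[1]])
E
python3 - <<'E'
from h import *
for n in("scene","top"):
    c=robot.get_image(n); cv2.imwrite(f"pics/{n}0.png",c["img"]); print({k:c[k] for k in c if k!="img"})
print(robot.current_t(),robot.current_eef_rot(),robot.current_contact_force())
E
```

```text
{'fovy': 45.72920566797922, 'cx': 277.50027510264016, 'cy': 210.59392852518187, 'k1': -0.14995382057355147, 'eye': array([1431.99461732,  120.43611196, 1090.51255009]), 'orientation': array([-2.44500834e+00, -1.07586216e-03,  1.73266469e+00])}
{'fovy': 47.428632624779745, 'cx': 279.59011109760775, 'cy': 212.01685385371053, 'k1': 0.036330474185432, 'eye': array([ 455.01759208,   -8.04487866, 1417.31781207]), 'orientation': array([-3.03804265,  0.02077096, -1.58312996])}
0.1 [-3.13994775e+00 -3.29753077e-04  2.74984862e+00] [ 0.04310285 -0.58642927  0.22988723]
```

View pics/scene0.png

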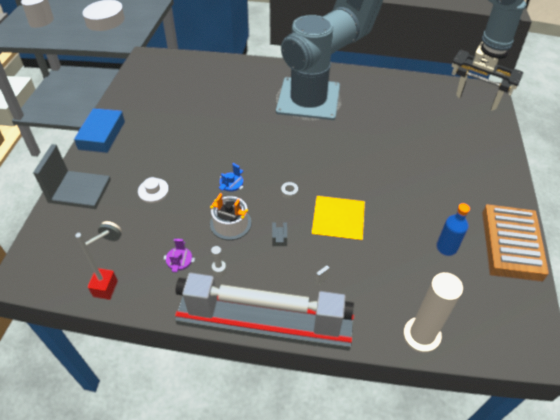

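View pics/top0.png

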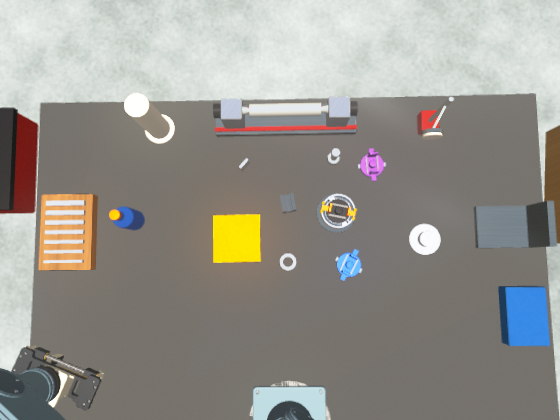

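The pot with the black cap is at about (338,211) in the top view and (230,215) in the scene view. The mat is at (237,238) in the top view. The blue look-alike is at (348,264) and the purple one at (372,164). I'll measure these and zoom in.

```bash
cat > m.py <<'E'
from h import *
t=robot.get_image("top"); s=robot.get_image("scene")
def cont(c,lo,hi,box):
    x0,y0,x1,y1=box; h=cv2.cvtColor(c["img"],cv2.COLOR_BGR2HSV); m=cv2.inRange(h,lo,hi); k=np.zeros_like(m); k[y0:y1,x0:x1]=m[y0:y1,x0:x1]
    return [q for q in cv2.findContours(k,cv2.RETR_EXTERNAL,cv2.CHAIN_APPROX_NONE)[0] if cv2.contourArea(q)>=3],k
q,_=cont(t,(22,150,100),(35,255,255),(195,195,280,280)); q=max(q,key=cv2.contourArea); b=cv2.boxPoints(cv2.minAreaRect(q))
P=np.array([onz(t,*p,4) for p in b]);print("mat",P[:,:2].round(1).tolist(),P.mean(0))
q,_=cont(s,(22,150,100),(35,255,255),(300,185,380,250)); q=max(q,key=cv2.contourArea); mm=cv2.moments(q)
print("mat scene",onz(s,mm['m10']/mm['m00'],mm['m01']/mm['m00'],4))
for n,c,bx in(("top",t,(310,180,370,240)),("scene",s,(200,185,260,240))):
    qs,k=cont(c,(8,150,100),(21,255,255),bx)
    for q in qs:
        mm=cv2.moments(q); u,v=mm['m10']/mm['m00'],mm['m01']/mm['m00']
        print(n,cv2.contourArea(q),round(u,1),round(v,1),onz(c,u,v,105 if n=="top" else 85).round(1))
a=cv2.resize(t["img"][181:241,308:368],(400,400),interpolation=cv2.INTER_CUBIC)
b=cv2.resize(s["img"][185:245,200:260],(400,400),interpolation=cv2.INTER_CUBIC)
cv2.imwrite("pics/z1.png",np.hstack([a,b]))
E
python3 m.py
```

```text
mat [[599.2, 217.9], [597.2, 77.8], [455.3, 79.0], [457.1, 217.5]] [527.18841627 148.06411731   4.        ]
mat scene [531.97468319 148.74537233   4.        ]
top 3.0 347.0 212.6 [ 587.6 -167.8  105. ]
top 3.5 328.2 209.2 [ 597.6 -116.5  105. ]
scene 77.5 238.4 209.2 [ 613.6 -116.8   85. ]
scene 87.5 217.7 201.8 [ 597.3 -177.    85. ]
```

View pics/z1.png

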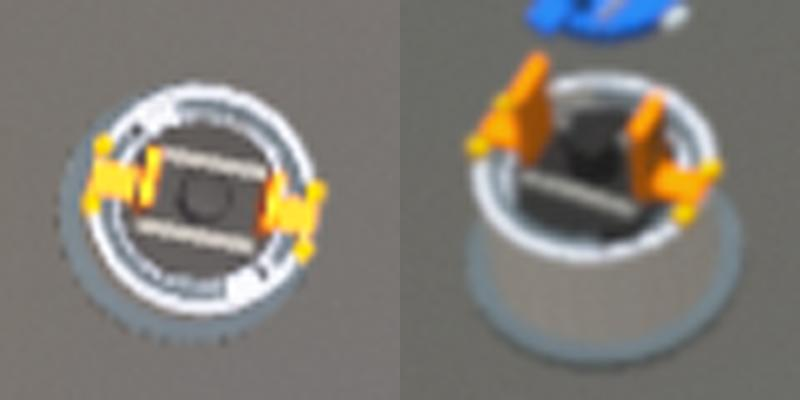

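The close view shows the tab axis running about 11–12° down to the right in the top image. The rim centre is near (338.5,210.4), and the yellow blocks are at each catch. Next I'll measure the rim ellipse and blocks in both views.

```bash
cat > m2.py <<'E'
from m import *
print('----')
for n,c,bx in(("top",t,(310,180,370,240)),("scene",s,(200,185,260,240))):
    x0,y0,x1,y1=bx; g=cv2.cvtColor(c["img"],cv2.COLOR_BGR2HSV)
    # upsampled masks
    S=8; im=cv2.resize(c["img"][y0:y1,x0:x1],None,fx=S,fy=S,interpolation=cv2.INTER_CUBIC); h=cv2.cvtColor(im,cv2.COLOR_BGR2HSV)
    full=lambda p:((p[0]+.5)/S-.5+x0,(p[1]+.5)/S-.5+y0)
    m=cv2.inRange(h,(0,0,150),(179,60,255))|cv2.inRange(h,(8,130,120),(36,255,255))
    m=cv2.morphologyEx(m,cv2.MORPH_CLOSE,np.ones((9,9)))
    q=max(cv2.findContours(m,cv2.RETR_EXTERNAL,cv2.CHAIN_APPROX_NONE)[0],key=cv2.contourArea)
    W=np.array([onz(c,*full(p),62)[:2] for p in q[:,0]])
    # circle fit, robust, known r 48
    from scipy.optimize import least_squares
    f=least_squares(lambda x:np.hypot(*(W-x[:2]).T)-x[2],[*W.mean(0),48],loss='soft_l1',f_scale=.7); print(n,"rim",f.x.round(2))
    y=cv2.inRange(h,(8,150,120),(36,255,255))
    for q in cv2.findContours(y,cv2.RETR_EXTERNAL,cv2.CHAIN_APPROX_NONE)[0]:
        if cv2.contourArea(q)<200: continue
        mm=cv2.moments(q);u=full((mm['m10']/mm['m00'],mm['m01']/mm['m00'])); print(n,"orange",cv2.contourArea(q),np.round(u,1),onz(c,*u,80 if n=='top' else 85).round(1))
    if n=="top":
        L=[full(((a-2*6.667)/6.667*S,(b-0)/6.667*S)) for a,b in()] 
        pts={"blkL1":(102,145),"blkL2":(92,207),"blkR1":(318,190),"blkR2":(305,252)}
        for k,(a,b) in pts.items(): print(k,onz(c,a/6.667-.5+308,b/6.667-.5+181,68).round(1))
        for k,(a,b) in {"tabL":(150,178),"tabR":(270,205)}.items(): print(k,onz(c,a/6.667-.5+308,b/6.667-.5+181,105).round(1))
        for k,(a,b) in {"ro1":(160,152),"ro2":(265,172),"ro3":(135,225),"ro4":(255,245)}.items(): print(k,onz(c,a/6.667-.5+308,b/6.667-.5+181,62).round(1))
    else:
        for k,(a,b) in {"b1":(505,103),"b2":(477,146),"b3":(713,170),"b4":(685,213)}.items(): print(k,onz(c,(a-400)/6.667-.5+200,b/6.667-.5+185,68).round(1))
E
python3 m2.py | sed '1,/----/d'
```

```text
top rim [ 598.45 -147.25   50.29]
top orange 399.5 [353.1 217.9] [ 574.8 -187.3   80. ]
top orange 3421.0 [350.7 211.9] [ 591.9 -181.3   80. ]
top orange 4054.0 [326.3 208. ] [ 603.9 -113.4   80. ]
top orange 365.5 [322.9 202.5] [ 619.5 -104.2   80. ]
blkL1 [ 621.7 -104.7   68. ]
blkL2 [595.2 -99.9  68. ]
blkR1 [ 601.1 -195.7   68. ]
blkR2 [ 574.8 -189.5   68. ]
tabL [ 603.1 -121.6  105. ]
tabR [ 591.1 -170.7  105. ]
ro1 [ 619.1 -129.8   62. ]
ro2 [ 609.8 -174.3   62. ]
ro3 [ 587.9 -118.5   62. ]
ro4 [ 578.6 -169.2   62. ]
scene rim [ 599.85 -148.95   51.31]
scene orange 6813.5 [239.3 209.8] [ 615.4 -114.1   85. ]
scene orange 6893.5 [217.2 201.9] [ 597.8 -178.2   85. ]
b1 [ 577.8 -190.2   68. ]
b2 [ 602.2 -195.9   68. ]
b3 [599.1 -98.8  68. ]
b4 [ 622.8 -105.3   68. ]
```

Both views agree: the pot axis is at about (599,-147.6) and the tab axis gives a cap yaw of about -13°. I'll move above it, descend open, close in steps and read the forces.

```bash
cat >> h.py <<'E'
def ori(yaw_deg): return [np.pi,0,np.radians(yaw_deg)]
def ft(n=5):
    a=[]
    for _ in range(n):
        a.append(np.r_[robot.current_contact_force(),robot.current_ft_torque()]); robot.sleep(0.01)
    return np.mean(a,0)
def cf(w,yaw):  # force in cap frame (x,y,z)
    c,s=np.cos(np.radians(yaw)),np.sin(np.radians(yaw)); return np.array([c*w[0]+s*w[1],-s*w[0]+c*w[1],w[2]])
E
python3 - <<'E'
from h import *
print(robot.inverse_kinematics([599,-147.6,76],ori(-13)))
robot.move_ptp([599,-147.6,220],ori(-13)); print(robot.current_t(),robot.current_qpos().round(3))
robot.move_linear([599,-147.6,130]); c=robot.get_image("scene"); 
w0=ft(); print(w0.round(3)); 
hit=robot.move_linear([599,-147.6,76],speed=60,f_stop=4); w0=ft(); np.save("w0.npy",w0)
print(hit,robot.current_tcp_pos(),w0.round(3))
for o in (.72,.68,.66,.645):
    robot.move_gripper(o); w=ft()-w0; print(o,robot.current_gripper_width(),cf(w,-13).round(2),w[3:].round(3),robot.current_t())
t=robot.get_image("top")
a=cv2.resize(c["img"][150:250,170:270],(400,400),interpolation=cv2.INTER_CUBIC)
c=robot.get_image("scene");b=cv2.resize(c["img"][150:250,170:270],(400,400),interpolation=cv2.INTER_CUBIC)
cv2.imwrite("pics/z2.png",np.hstack([a,b]))
E
```

```text
[-4.22180236e-01  4.98637458e-01  1.54674867e+00 -4.44089210e-16
  1.09620653e+00  1.37550889e+00]
2.9917 [-0.421  0.378  1.363  0.     1.401  1.375]
[-0.024  0.257 -0.286  0.018  0.141 -0.016]
False [ 599.36706435 -147.75391639   76.51646219] [ 0.285 -0.003  0.137  0.012  0.151 -0.011]
0.72 0.7216906406545481 [-0.33  0.34 -0.02] [ 0.013 -0.02   0.013] 5.6083
0.68 0.6808837760993881 [-0.47 -0.04  0.16] [0.    0.026 0.016] 5.975
0.66 0.6612635597819256 [-0.3  -0.19 -0.2 ] [-0.001  0.017  0.012] 6.2917
0.645 0.6474775440194253 [-0.27 -0.11  0.39] [-0.004  0.007  0.006] 6.5833
```

View pics/z2.png

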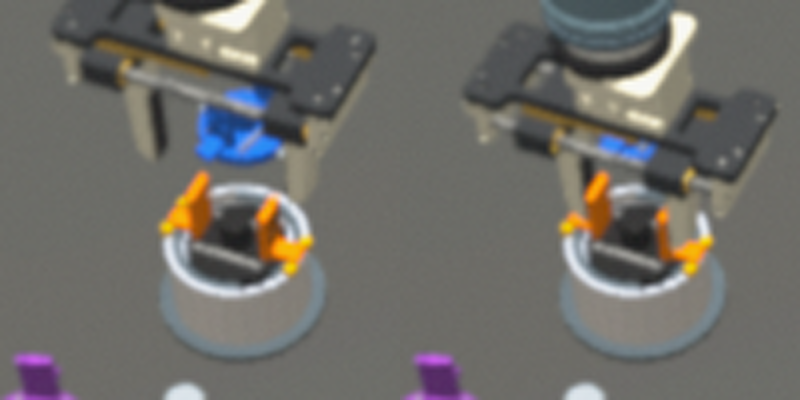

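Fingers straddle the tabs with the tips above the blocks, and no contact yet. Now I'll squeeze in small steps and recentre along the squeeze axis from the force.

```bash
python3 - <<'E'
from h import *
w0=np.load("w0.npy"); p=np.array([599,-147.6,76.]); ey=np.array([-np.sin(np.radians(-13)),np.cos(np.radians(-13)),0])
for o in (.635,.625,.615,.605,.58,.56,.54,.52,.505,.495):
    robot.move_gripper(o); w=ft()-w0; f=cf(w,-13); print(o,round(float(robot.current_gripper_width())*93,2),f.round(2),w[3:].round(3),round(robot.current_t(),2))
    if abs(f[1])>8 or abs(f[2])>8: print("stop");break
print(robot.current_tcp_pos())
E
```

```text
0.635 59.04 [-0.02 -0.16 -0.21] [0.055 0.005 0.015] 6.95
0.625 58.39 [-0.26  1.16  0.12] [ 0.26  -0.075  0.003] 7.22
0.615 57.56 [-0.73  2.15  1.74] [ 0.38  -0.029  0.046] 7.47
0.605 56.75 [-1.4   1.19  2.16] [0.203 0.056 0.063] 7.73
0.58 54.35 [-0.89  0.1   3.17] [0.097 0.137 0.032] 8.06
0.56 52.61 [-1.28  0.29  4.01] [0.103 0.186 0.026] 8.37
0.54 50.87 [-1.27  0.03  5.41] [0.089 0.214 0.037] 8.68
0.52 49.08 [-1.7  -0.26  4.72] [0.093 0.226 0.011] 8.98
0.505 47.86 [-1.22 -0.15  4.82] [0.084 0.213 0.049] 9.28
0.495 46.62 [-1.57  0.32  4.73] [0.078 0.239 0.009] 9.54
[ 599.08247184 -147.67169987   76.16357373]
```

Well centred, with only a slight downward press of about 4.7 N. I'll relieve it, squeeze a little more, then turn the blocked first 30° with force-following.

```bash
cat > turn.py <<'E'
from h import *
import json
w0=np.load("w0.npy")
def relax(p,yaw,n=1,g=0.04):
    for _ in range(n):
        w=ft()-w0; d=np.clip(g*w[:3],-.3,.3); p=p+d; robot.move_ptp(p,ori(yaw))
    return p
def turn(p,yaw,end,step,thr):
    ref=[]
    while yaw<end-1e-6:
        yaw=yaw+step; robot.move_ptp(p,ori(yaw)); robot.sleep(.04); w=ft(6)-w0
        print(round(yaw+13,1),w[:3].round(1),"Mz",w[5].round(3),round(float(robot.current_gripper_width())*93,1),round(robot.current_t(),1))
        if len(ref)>=3 and w[5]-np.median(ref[-6:])<-thr: 
            w=ft(10)-w0; print("confirm",w[5])
            if w[5]-np.median(ref[-6:])<-thr: print("TOUCH");break
        if abs(w[5])>.3 or np.hypot(w[0],w[1])>9 or abs(w[2])>9: print("LIMIT");break
        ref.append(w[5]); p=p+np.clip(.04*w[:3],-.3,.3)
    json.dump([p.tolist(),yaw],open("st.json","w")); return p,yaw
E
python3 - <<'E'
from turn import *
p=np.array([599,-147.6,76.]); robot.move_gripper(.487)
p=relax(p,-13,4); w=ft()-w0; print(p,w.round(3),robot.current_gripper_width()*93,robot.current_t())
turn(p,-13,-13+12,3,.12)
E
```

```text
[ 598.94324281 -147.58518067   76.4321291 ] [ 0.745  0.175 -0.628 -0.014 -0.168  0.014] 45.683709970156634 10.9667
3 [-0.7  0.1 -0.1] Mz 0.048 46.0 11.3
6 [-0.6  0.2 -1.2] Mz -0.029 45.9 11.7
9 [-0.1 -0.  -2. ] Mz -0.024 45.8 12.0
12 [-0.3 -0.4 -1.8] Mz 0.031 46.2 12.3
```

```bash
python3 - <<'E'
from turn import *
p,yaw=json.load(open("st.json")); p=np.array(p)
p,yaw=turn(p,yaw,-13+30,3,.12)
if yaw>=16.9: turn(p,yaw,-13+78,1.0,.085)
E
```

```text
15 [-0.2 -0.  -1.5] Mz 0.021 46.0 12.7
18 [-0.5  0.5 -0.8] Mz 0.035 45.8 13.0
21 [-0.5 -0.2  0.3] Mz 0.053 46.1 13.4
24 [-0.3  0.   0.4] Mz 0.044 45.8 13.7
27 [-0.2 -0.  -0.1] Mz 0.066 46.0 14.0
30 [-0.2  0.5  0.6] Mz 0.04 45.8 14.4
31.0 [-0.5  0.2  0.6] Mz -0.0 45.7 14.7
32.0 [-0.3 -0.   0.9] Mz 0.015 45.8 15.1
33.0 [-0.6  0.2  0.4] Mz 0.027 46.2 15.4
34.0 [-0.2  0.1  0.3] Mz 0.026 46.0 15.8
35.0 [-0.5  0.1  0.1] Mz 0.029 45.6 16.1
36.0 [-0.7  0.4 -0.3] Mz 0.019 46.2 16.4
37.0 [-0.7  0.2  0. ] Mz 0.017 45.9 16.8
38.0 [-0.7 -0.2 -0.3] Mz 0.032 45.7 17.1
39.0 [-0.9  0.2 -0.3] Mz 0.004 45.5 17.5
40.0 [-1.   0.3 -0.8] Mz -0.085 46.3 17.8
confirm -0.058149142083573066
41.0 [-0.7  0.5 -0.1] Mz -0.139 45.9 18.2
confirm -0.12594506601426014
TOUCH
```

Touch felt: Mz went from about +0.02 to -0.085, then -0.14 N m, at about 40–41°. I'll lift straight up with a force guard.

```bash
python3 - <<'E'
from turn import *
p,yaw=json.load(open("st.json")); p=np.array(p)
for dz in (2,5,10,20):
    hit=robot.move_linear(p+[0,0,dz],ori(yaw),speed=20,f_stop=7); w=ft()-w0
    print(dz,hit,robot.current_tcp_pos().round(1),w.round(2),robot.current_t())
    if hit: break
if not hit:
    robot.move_linear(p+[0,0,90],ori(yaw),speed=60); w=ft()-w0; print(w.round(2),robot.current_gripper_width()*93)
    a=robot.get_image("scene")["img"][110:250,160:300]; b=robot.get_image("top")["img"][150:290,260:400]
    cv2.imwrite("pics/z3.png",np.hstack([cv2.resize(i,(400,400),interpolation=cv2.INTER_CUBIC) for i in(a,b)]))
E
```

```text
2 False [ 598.3 -147.4   77.9] [-0.81  0.07 -2.6   0.03  0.06 -0.15] 18.6
5 False [ 598.4 -147.6   81.4] [-1.41 -0.03 -2.69 -0.04  0.23 -0.12] 18.9417
10 False [ 598.9 -147.6   86.6] [-0.3  -0.19 -1.77 -0.05  0.01  0.03] 19.3833
20 False [ 598.5 -147.5   96.2] [ 0.06 -0.01 -1.55 -0.04  0.    0.03] 20.075
[-0.29  0.   -1.94 -0.03 -0.    0.02] 45.63029235314575
```

View pics/z3.png

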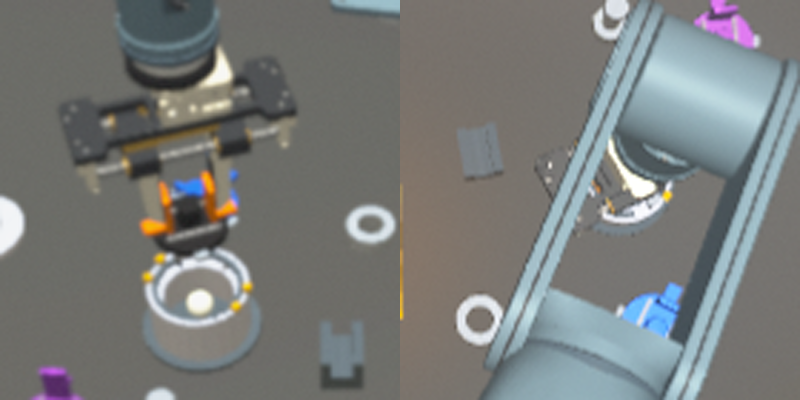

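The cap is off: it is in the gripper and the ball shows in the open pot, with the blocks left behind. Next I'll place it on the mat.

```bash
python3 - <<'E'
from turn import *
p,yaw=json.load(open("st.json")); p=np.array(p); m=np.array([529.3,148.3,0])
robot.move_linear(m+[0,0,p[2]+90],ori(yaw),speed=120); 
robot.move_linear(m+[0,0,p[2]-46+12],ori(yaw),speed=80); w1=ft(10); print((w1-w0).round(2),robot.current_t())
hit=robot.move_linear(m+[0,0,p[2]-46-3],ori(yaw),speed=10,f_stop=3); w=ft(10)
print(hit,robot.current_tcp_pos(),"expected",p[2]-46,(w-w1).round(2),robot.current_t())
a=robot.get_image("scene")["img"][140:260,260:420]; cv2.imwrite("pics/z4.png",cv2.resize(a,(640,480),interpolation=cv2.INTER_CUBIC))
E
```

```text
[-0.48 -0.14 -1.64 -0.04 -0.01  0.01] 26.0
True [529.29203656 148.27976553  30.14612321] expected 30.234567694344875 [ 0.05  0.11  7.19 -0.04  0.06  0.01] 27.1917
```

View pics/z4.png

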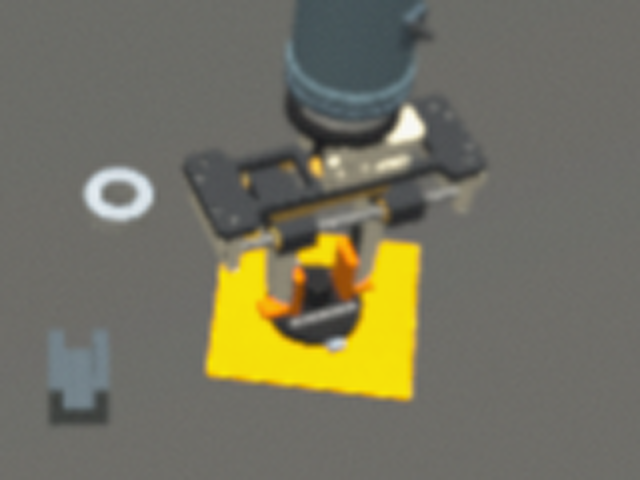

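The cap is resting on the mat near its centre at the expected height. I'll release gently and retreat.

```bash
python3 - <<'E'
from turn import *
p,yaw=json.load(open("st.json"))
q=np.array(robot.current_tcp_pos()); q[2]+=.2; robot.move_ptp(q,ori(yaw))
for o in (.54,.6,.64,.7,.8,.9): robot.move_gripper(o)
print((ft()-w0).round(2))
robot.move_linear(q+[0,0,20],speed=40); robot.move_linear(q+[0,0,190],speed=150); robot.move_ptp([210,508,219],[np.pi,0,2.75])
t=robot.get_image("top"); s=robot.get_image("scene"); print(robot.current_t(),(ft()-w0).round(2))
# hub/black cap centre within mat
h=cv2.cvtColor(t["img"],cv2.COLOR_BGR2HSV); x0,y0,x1,y1=212,213,262,265
y=cv2.inRange(h,(22,150,100),(35,255,255))[y0:y1,x0:x1]; k=cv2.findContours(255-y,cv2.RETR_EXTERNAL,cv2.CHAIN_APPROX_NONE)[0]
for c in k:
    if cv2.contourArea(c)>100:
        (u,v),r=cv2.minEnclosingCircle(c); print("cap",onz(t,u+x0,v+y0,20).round(1),r)
cv2.imwrite("pics/z5.png",np.hstack([cv2.resize(i,(400,400),interpolation=cv2.INTER_CUBIC) for i in(s["img"][120:280,210:370],t["img"][140:300,210:370])]))
E
```

```text
[-0.39 -0.28 -0.34 -0.03 -0.02  0.01]
33.5417 [-0.44 -0.02  0.09 -0.   -0.17  0.02]
cap [524.5 146.3  20. ] 35.36250686645508
```

View pics/z5.png

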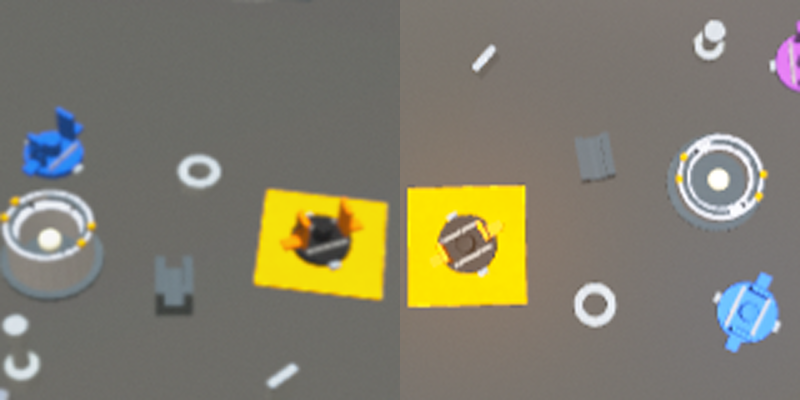

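The cap is upright at (467,243) in the crop, the mat centre is at (467,246), and the other things stand where they were. Handing in.

```bash
python3 -c "
from bench import robot
robot.hand_in(); print(robot.current_t())"
```

```text
the job is handed in; nothing more can be done
the job is handed in; nothing more can be done
```

The cap is off the pot and standing upright in the middle of the yellow mat. I handed the job in at about 33.5 s on the robot's clock.

- **Squeeze and turn:** I squeezed the tabs to about 46 mm over both and held them there. The cap turned anticlockwise with force-following until it touched the stop at about 40–41°. The moment there was about -0.14 N m against a running level of about +0.03.
- **Forces on the pot:** While squeezing and turning, readings stayed at about 5 N or less.
- **Lift and set down:** The cap lifted straight off without jamming. I set it down with the force stop at 3 N and the press read about 7 N. The height was within 0.1 mm of expected, and I then opened the gripper in steps.

In the last pictures the cap looked within a few mm of the mat centre and nothing else appeared to have moved. The arm was back near its start pose with no contact.

One pair of measurements disagreed: the two cameras gave the mat centre about 5 mm apart in x (527 and 532 mm), so I placed the cap at the mean. My automatic check of the cap's final position gave (524.5, 146.3). That is about 5 mm from where I aimed, and about 3 mm from the mat centre seen by the same camera.

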